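# Put the bench tools back on their painted outlines

### The job

Clear up the workbench: set the blue tin can, the red-ended pipe, the spanner and the yellow spirit level each on the white board that carries its own outline in its own colour (the plain steel spanner's outline is black). Each must lie squarely over its painted outline the way it lay on the bench, the can and level still upright, and be let go; leave the jar and the grey tray where they are.

Things in the scene. Friction and masses are not known exactly. Their poses are not given: they have to be found in the camera images.
- can: Empty blue-painted tin can, open at the top, bare steel rims, 54 mm across, 84 mm high, wall 2 mm, about 60 g, standing upright, loose. Origin: centre of its underside; z up. (The five bare metal cans in the wooden rack at the side are not part of the job.)
- pipe: Short steel pipe lying flat, loose, with a red hexagonal cap on each end: 140 mm long over all, bare pipe in the middle 70 mm long and 27 mm thick, caps 35 mm long, 40 mm across flats and 46 mm across corners; it lies on a flat of the hexagons so it does not roll, pipe axis 20 mm above what it lies on. About 350 g. Origin: below the middle of the pipe, at the level of its lower flats; x along the pipe, z up. Any half turn about the vertical looks the same. 
- spanner: Double open-ended steel spanner lying flat, loose, 151 mm long, equal jaws 36 mm wide and 12 mm thick, straight shank between them 18 mm wide, about 60 mm long, 10 mm thick (1 to 11 mm above what it lies on). About 220 g. Origin: centre of its underside; x along its length, z up. Any half turn about the vertical looks the same. 
- level: Yellow pocket spirit level with green vials and black ends, 150 mm long, 24 mm wide, 40 mm high, standing on its long narrow side, loose, about 180 g. Origin: centre of its underside; x along its length, z up. Any half turn about the vertical looks the same. 
- can_board: Fixed white board 100 x 100 x 6 mm with a blue disc 60 mm across painted at its centre: the can's place. Origin: centre of the board's underside on the slab; its painted face is 6 mm higher. 
- pipe_board: Fixed white board 160 x 70 x 6 mm with a red dumbbell shape (bar with two rectangles, 147 mm long) painted at its centre: the pipe's place. Origin: centre of the board's underside on the slab; its painted face is 6 mm higher. x along the shape. Any half turn about the vertical looks the same. 
- spanner_board: Fixed white board 160 x 70 x 6 mm with a black double-ended spanner shape (156 mm long) painted at its centre: the spanner's place. Origin: centre of the board's underside on the slab; its painted face is 6 mm higher. x along the shape. Any half turn about the vertical looks the same. 
- level_board: Fixed white board 160 x 70 x 6 mm with a plain yellow rectangle (155 x 30 mm) painted at its centre: the spirit level's place. Origin: centre of the board's underside on the slab; its painted face is 6 mm higher. x along the rectangle. Any half turn about the vertical looks the same. 
- jar: Amber glass jar with a steel lid, 64 mm across, 85 mm high, standing loose beyond the work; to be left alone. Origin: centre of its underside.
- tray: Empty grey plastic tray, 300 x 200 x 50 mm, lying loose at the robot's right; to be left alone. Origin: centre of its underside.
Mind the look-alikes: they are no part of the job. Leave any turquoise look-alike of the level_board alone.

How it is judged:
By the outcome, as a careful person would: the job done as asked, in the order asked, and still so for the second after the job is handed in, with the robot touching nothing.
It also fails if it takes over 120 s, if anything falls off the work surface, if the arm or the gripper's body presses on something with over 40 N, if the wrist force passes 120 N, or if a joint passes its speed limit or range.

### The arm

A 6-joint arm with a two-finger parallel gripper is mounted at the origin on the work surface. World frame = base frame: x ahead of the robot, y to its left, z up, the work surface at z = 0. Lengths are in m, angles in rad, forces in N, time in s.
With the tool pointing down it reaches from about 0.3 to 0.775 m from the base axis. Payload 14.6 kg.
Tool frame: the origin (TCP) lies midway between the tips of the shut fingers; the grasp point (between the pads) lies 19 mm behind it (ctrl.grip_depth is the distance from the TCP to the grasp point, in m); z points along the fingers, x is the direction in which the jaws open and shut, and the axes are right-handed (so a half turn about z gives the same grasp; the last joint's range is limited). The gripper opens to 94 mm and grips with 3 to 60 N. Pads are 16 mm wide; open, the fingers measure 119 mm over their backs; the gripper's body (75 mm by 177 mm) begins 78 mm behind the grasp point.
Start: joints at [1.155, 0.3, 1.521, -0, 1.321, -0.067], TCP at [0.188, 0.517, 0.205] pointing down, gripper open.
Joint ranges: [-3.03, 3.03], [-0.79, 2.21], [0.23, 2.52], [-1.04, 4.18], [0, 3.07], [-2.55, 2.55]. Speed limits (rad/s): [2.22, 2.22, 2.57, 3.14, 3.14, 3.14].

### API

Orientations are given as [roll, pitch, yaw] about the fixed x, y, z axes, in that order (R = Rz(yaw) Ry(pitch) Rx(roll)).
In Python, from station import ctrl gives the robot as it stands.
- The arm moves only by the tool play_rows, never from a script. Its argument "steps" is a list that holds one entry, the list of rows, each a list of 7 numbers: the shift along the tool's x, y, z in cm, then the turn, a rotation vector about the tool's x, y, z in rad, then the opening, from 0 (shut) to 1 (fully open). In form: [[[x, y, z, ax, ay, az, hand], ...]]. A call has 1 to 20 rows; each row is the pose to reach, as a shift and turn from the pose measured when the call began, along the tool's axes at that moment; what a row does not reach only later rows make up. A row lasts 1/12 s, in which the tool goes at most 41.7 mm and 7.16 degrees, less where a joint would pass 70% of its speed; a pose out of reach is approached as far as the arm can. A call with a gripper value outside its range is refused whole. The fingers move at their own pace and stop on an object; "force" is the grip in N (left out, the last holds). Time passes only in rows, so rows that repeat a pose let the fingers close. It gives the time, the measured TCP pose, the force and the opening at its end, in the units of the state.
- ctrl.get_obs(): the state, without advancing time (a new reading comes with each control period).
- ctrl.camera(name): name is "scene" or "top" or "wrist"; returns a dict with "frame" (400x640x3 uint8, blue, green, red), "fovy" (degrees; the focal length in pixels is half the picture's height over the tangent of half this angle, whatever the lens; pixels are square), "cx", "cy" (the principal point, pixels), "world_to_cam" (4x4, takes a point from world to camera coordinates). Camera axes: x right, y up, looking along -z (the intrinsics and any distortion apply to the point x, -y, -z); pixel columns grow to the right and rows downward; lengths in m; the calibration is good to about 2 mm. A picture is of the moment at which its call begins. There is no depth.
- ctrl.hand_in(): hands the job in, once; it reports no verdict.
The state is a dict: "time_s": time; "qpos": joint angles; "joint_vel": joint speeds; "tau": joint torques, N m; "ee_pos": TCP position; "eef_rot": TCP orientation; "force": force on the tool from outside, world axes, zero at the start; "moment": the same for the moment, N m; "grip_width": finger opening in m.
Only numpy, scipy, OpenCV 4.12 (cv2) and the standard library are available. Lean on these libraries where they do the work, as an engineer would, in place of code of your own. Each camera call takes 0.05 s, during which the arm holds its last target. There are 200 camera calls.

## Working session

There is one attempt and no reset: what is moved stays moved. The work goes in short steps, Python scripts to look and compute and a tool call to move; the robot and the scene stay as the last step left them, time stands still between calls to the robot, and variables do not carry over. Pictures are saved under pics/ and viewed, about 12 in all and at most 16, crops included, and the job is handed in when it is done.

Besides the shell and the picture viewer there is one more tool, called as name(argument=value, ...), one argument or row to a line, values as JSON. play_rows: Moves the arm, as the interface text tells. Its arguments: {"type":"object","properties":{"steps":{"type":"array"},"force":{"type":"number"}},"required":["steps"]}

```bash
ls; mkdir -p pics; python3 - <<'E'
from station import ctrl
import cv2
for n in("top","scene"):
    c=ctrl.camera(n); cv2.imwrite(f"pics/{n}0.png",c["frame"]); print(n,{k:v for k,v in c.items() if k!="frame"})
o=ctrl.get_obs(); print(o, ctrl.grip_depth)
E
```

```text
pics
top {'fovy': 48.282889985014556, 'cx': 319.709154794723, 'cy': 198.97531771618878, 'world_to_cam': array([[ 0.02052269, -0.99978764,  0.00186899, -0.1590529 ],
       [ 0.97778232,  0.02046098,  0.20862187, -0.56961497],
       [-0.20861581, -0.00245402,  0.97799459, -1.27037694],
       [ 0.        ,  0.        ,  0.        ,  1.        ]])}
scene {'fovy': 57.88488501060217, 'cx': 318.1655930057913, 'cy': 199.28248160400298, 'world_to_cam': array([[ 7.77804832e-01,  6.28504388e-01,  1.37040420e-03,
        -3.55941649e-01],
       [-5.33883256e-01,  6.59552881e-01,  5.29111203e-01,
         3.96626384e-01],
       [ 3.31644859e-01, -4.12276886e-01,  8.48551387e-01,
        -1.51643685e+00],
       [ 0.00000000e+00,  0.00000000e+00,  0.00000000e+00,
         1.00000000e+00]])}
{'time_s': 0.1, 'qpos': array([ 1.15542178e+00,  3.00409240e-01,  1.52150722e+00,  2.60974669e-05,
        1.32072095e+00, -6.66431094e-02]), 'joint_vel': array([ 0.00054141, -0.0008563 , -0.00583036, -0.00042444,  0.00022072,
       -0.00032116]), 'tau': array([ 1.52056520e-03, -5.32648587e+01, -3.53283370e+01,  7.10228272e-02,
        2.34583416e-02, -8.60671867e-05]), 'ee_pos': array([0.18786126, 0.51667036, 0.20495151]), 'eef_rot': array([-3.14149786e+00,  1.04075464e-03,  1.22205846e+00]), 'force': array([-0.14884897,  0.45274702,  0.88371856]), 'moment': array([0.00137363, 0.00643616, 0.01353933]), 'grip_width': 0.0942353122865517} 0.0188
```

View pics/top0.png

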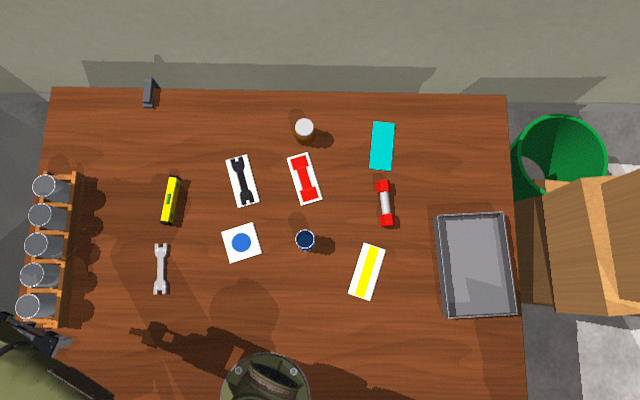

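View pics/scene0.png

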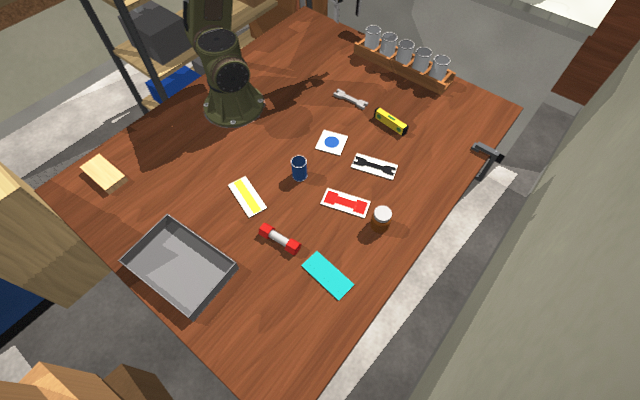

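```bash
cat > h.py <<'E'
import numpy as np, cv2
from station import ctrl
from scipy.spatial.transform import Rotation as Rn
def cam(n):
    c=ctrl.camera(n); c["f"]=c["frame"].shape[0]/2/np.tan(np.radians(c["fovy"])/2); return c
def p2w(c,uv,z):
    uv=np.atleast_2d(uv).astype(float); R=c["world_to_cam"][:3,:3]; t=c["world_to_cam"][:3,3]
    C=-R.T@t; d=np.c_[(uv[:,0]-c["cx"])/c["f"],-(uv[:,1]-c["cy"])/c["f"],-np.ones(len(uv))]@R
    return (C+d*((z-C[2])/d[:,2])[:,None])[:,:2]
def w2p(c,P):
    q=np.atleast_2d(P)@c["world_to_cam"][:3,:3].T+c["world_to_cam"][:3,3]
    return np.c_[c["cx"]-c["f"]*q[:,0]/q[:,2],c["cy"]+c["f"]*q[:,1]/q[:,2]]
def ortho(c,x,y,z,half=.12,s=4000):
    "patch of the plane z about (x,y): column grows with -y, row with -x, s px/m"
    k=np.array([[-1,-1],[1,-1],[1,1],[-1,1]])*half
    W=np.array([[x-b,y-a,z] for a,b in k])
    dst=((k+half)*s).astype(np.float32)
    return cv2.warpPerspective(c["frame"],cv2.getPerspectiveTransform(w2p(c,W).astype(np.float32),dst),(int(2*half*s),)*2,flags=cv2.INTER_CUBIC)
def rect(pts):
    (x,y),(w,h),a=cv2.minAreaRect((pts*1000).astype(np.float32)); 
    if w<h: a+=90;w,h=h,w
    return np.round([x,y,w,h],1),round((a+90)%180-90,1)
def move(xyz,yaw):
    "row [cm, rotvec] from the pose now to TCP xyz, tool down at yaw (deg)"
    o=ctrl.get_obs(); R=Rn.from_euler("xyz",o["eef_rot"])
    T=Rn.from_euler("xyz",[np.pi,0,np.radians(yaw)])
    return np.round(R.inv().apply(np.array(xyz)-o["ee_pos"])*100,2),np.round((R.inv()*T).as_rotvec(),3)
E
python3 - <<'E'
from h import *
c=cam("top"); hsv=cv2.cvtColor(c["frame"],cv2.COLOR_BGR2HSV); H,S,V=cv2.split(hsv)
M={"white":(S<40)&(V>180),"yellow":(abs(H.astype(int)-29)<6)&(S>150)&(V>120),"red":((H<5)|(H>175))&(S>180)&(V>120),"blue":(abs(H.astype(int)-110)<12)&(S>120)}
for k,m in M.items():
    n,L,st,ce=cv2.connectedComponentsWithStats(m.astype(np.uint8))
    for i in range(1,n):
        if st[i,4]<40 or not(100<ce[i,0]<430 and 110<ce[i,1]<310): continue
        uv=np.argwhere(L==i)[:,::-1]; print(k,ce[i].round(),st[i,4],*rect(p2w(c,uv,.006)))
f=c["frame"]
print(p2w(c,[[160,244],[161,293]],.01))
print("jar",p2w(c,[304,128],.085),"can rim",p2w(c,[305,240],.084))
E
```

```text
white [304. 126.] 246 [823.4 -90.   54.8  54.6] -88.8
white [304. 179.] 480 [650.7 -95.7 161.3  69.6] 18.3
white [250. 179.] 300 [646.2  76.5 160.8  23.2] 17.6
white [234. 183.] 305 [631.5 119.9 160.8  23.5] 17.6
white [384. 202.] 131 [ 579.  -347.1   64.3   19.3] 6.5
white [241. 242.] 789 [445.2  90.  101.4  99.6] 19.2
white [160. 269.] 370 [362.2 329.7 148.7  32.7] 5.3
white [358. 268.] 353 [ 374.1 -268.2  161.1   21.2] -17.8
white [374. 274.] 353 [ 358.8 -315.8  159.7   19.5] -17.4
yellow [168. 199.] 339 [576.  322.8 140.8  26.2] -5.7
yellow [366. 271.] 466 [ 365.6 -292.   151.3   27.2] -17.4
red [304. 178.] 532 [651.  -96.1 142.2  47.9] 18.2
red [382. 186.] 153 [ 629.8 -341.    41.8   40.7] -82.4
red [386. 220.] 162 [ 524.  -352.4   41.4   37.9] -82.7
blue [305. 239.] 206 [ 460.3 -103.2   45.9   45.8] 1.4
blue [241. 242.] 276 [445.6  89.6  55.   54.8] 3.0
[[0.43393155 0.33380215]
 [0.28898251 0.3170249 ]]
jar [[ 0.78618066 -0.09521906]] can rim [[ 0.44643311 -0.10752868]]
```

```bash
python3 - <<'E'
from h import *
print(move([.40,-.107,.25],0))
E
```

```text
(array([-51.37,  41.25,  -4.45]), array([1.000e-03, 1.000e-03, 1.222e+00]))
```

play_rows(
  steps=[
    [[-51.4,41.2,-4.5,0,0,1.222,1],[-51.4,41.2,-4.5,0,0,1.222,1],[-51.4,41.2,-4.5,0,0,1.222,1],[-51.4,41.2,-4.5,0,0,1.222,1],[-51.4,41.2,-4.5,0,0,1.222,1],[-51.4,41.2,-4.5,0,0,1.222,1],[-51.4,41.2,-4.5,0,0,1.222,1],[-51.4,41.2,-4.5,0,0,1.222,1],[-51.4,41.2,-4.5,0,0,1.222,1],[-51.4,41.2,-4.5,0,0,1.222,1],[-51.4,41.2,-4.5,0,0,1.222,1],[-51.4,41.2,-4.5,0,0,1.222,1],[-51.4,41.2,-4.5,0,0,1.222,1],[-51.4,41.2,-4.5,0,0,1.222,1],[-51.4,41.2,-4.5,0,0,1.222,1],[-51.4,41.2,-4.5,0,0,1.222,1],[-51.4,41.2,-4.5,0,0,1.222,1],[-51.4,41.2,-4.5,0,0,1.222,1],[-51.4,41.2,-4.5,0,0,1.222,1],[-51.4,41.2,-4.5,0,0,1.222,1]],
  ],
)

```text
time_s: 1.82
ee_pos: [0.3992, -0.1061, 0.2504]
eef_rot: [3.141, 0.0, 0.001]
force: [-0.9, -0.3, 0.2]
grip_width: 0.0944
```

```bash
python3 - <<'E'
from h import *
c=cam("wrist"); cv2.imwrite("pics/w1.png",c["frame"]); R=c["world_to_cam"][:3,:3]; print(-R.T@c["world_to_cam"][:3,3], R[2], c["fovy"])
print(w2p(c,[[.447,-.107,0],[.447,-.107,.084]]), ctrl.get_obs()["ee_pos"],ctrl.get_obs()["eef_rot"])
E
```

```text
[ 0.39888188 -0.03121384  0.43033724] [-2.35615426e-04  2.55773240e-01  9.66736776e-01] 66.31116930329605
[[356.742799   174.56191735]
 [364.47470556 187.21407021]] [ 0.39924365 -0.1060633   0.25050224] [3.14082285e+00 2.14656277e-04 1.60831640e-03]
```

View pics/w1.png

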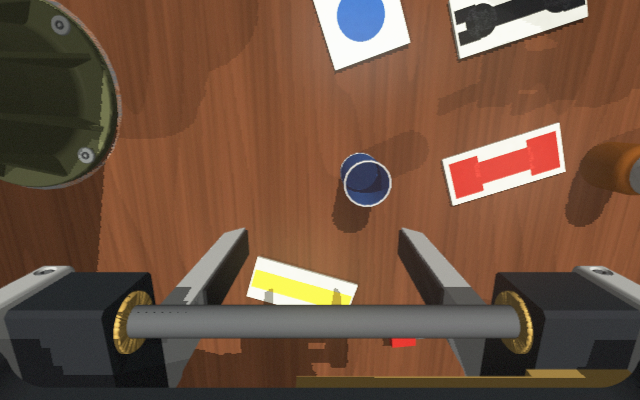

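```bash
python3 - <<'E'
from h import *
c=cam("wrist"); f=c["frame"]
print(p2w(c,[[367,183.3]],.084))
G=cv2.cvtColor(f,cv2.COLOR_BGR2HSV)
m=((abs(G[...,0].astype(int)-112)<14)&(G[...,1]>100)).astype(np.uint8); m[:120]=0; m[:, :330]=0;m[:,400:]=0;m[220:]=0
# rim: bright pixels round the can
r=((G[...,1]<90)&(G[...,2]>120)).astype(np.uint8); r[:150]=0;r[215:]=0;r[:,:335]=0;r[:,400:]=0
uv=np.argwhere(r)[:,::-1].astype(np.float32); e=cv2.fitEllipse(cv2.convexHull(uv)); print(e,p2w(c,e[0],.084))
x=p2w(c,e[0],.084)[0]; print(move([*x,.045],0))
E
```

```text
[[ 0.44986678 -0.10234639]]
((364.63641357421875, 179.45126342773438), (48.90860366821289, 57.20741653442383), 143.16094970703125) [[ 0.44697269 -0.09784216]]
(array([ 4.77, -0.84, 20.56]), array([0.001, 0.   , 0.002]))
```

play_rows(
  steps=[
    [[5.0,-0.2,0,0,0,0,1],[5.0,-0.2,3,0,0,0,1],[5.0,-0.2,6,0,0,0,1],[5.0,-0.2,9,0,0,0,1],[5.0,-0.2,12,0,0,0,1],[5.0,-0.2,15,0,0,0,1],[5.0,-0.2,18,0,0,0,1],[5.0,-0.2,20,0,0,0,1],[5.0,-0.2,20.3,0,0,0,1],[5.0,-0.2,20.3,0,0,0,1],[5.0,-0.2,20.3,0,0,0,0.4],[5.0,-0.2,20.3,0,0,0,0.4],[5.0,-0.2,20.3,0,0,0,0.4],[5.0,-0.2,20.3,0,0,0,0.4],[5.0,-0.2,20.3,0,0,0,0.4],[5.0,-0.2,20.3,0,0,0,0.4],[5.0,-0.2,20.3,0,0,0,0.4],[5.0,-0.2,20.3,0,0,0,0.4],[5.0,-0.2,20.3,0,0,0,0.4],[5.0,-0.2,20.3,0,0,0,0.4]],
  ],
  force=10,
)

```text
time_s: 3.58
ee_pos: [0.4495, -0.1043, 0.0478]
eef_rot: [3.141, -0.0, 0.002]
force: [-0.6, 0.2, 3.3]
grip_width: 0.0547
```

```bash
python3 - <<'E'
from h import *
c=cam("wrist"); cv2.imwrite("pics/w2.png",cv2.resize(c["frame"][60:310,160:480],None,fx=2.4,fy=2.4))
o=ctrl.get_obs();print(o["ee_pos"],o["grip_width"],o["force"])
E
```

```text
[ 0.4494623  -0.10427217  0.04775671] 0.05443840135514064 [-1.18184896  0.23893565  5.14201905]
```

View pics/w2.png

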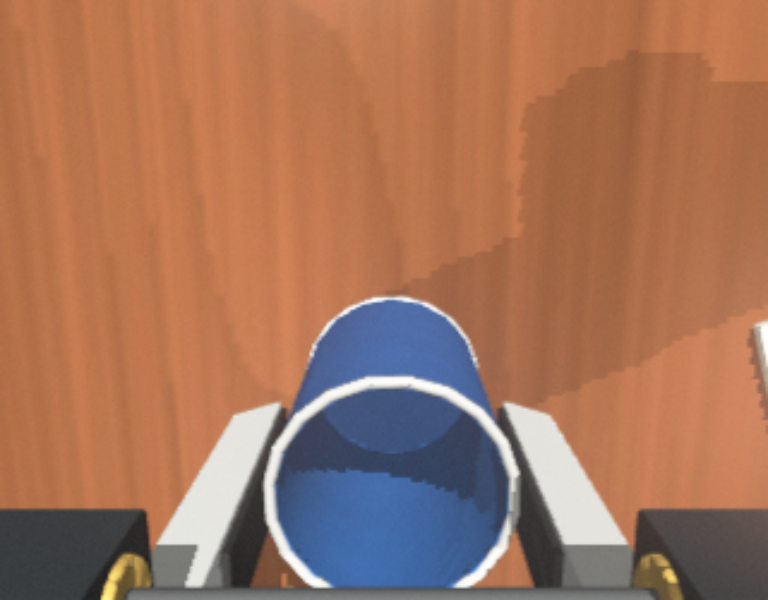

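```bash
python3 - <<'E'
from h import *
c=cam("wrist")
px=lambda u,v:[u/2.4+160,v/2.4+60]
print(p2w(c,[px(392,375),px(264,490),px(520,490)],.084), p2w(c,[px(392,296)],0), ctrl.get_obs()["ee_pos"],ctrl.get_obs()["grip_width"])
E
```

```text
[[ 0.44935642 -0.07544501]
 [ 0.4220251  -0.1013289 ]
 [ 0.47683305 -0.1012109 ]] [[ 0.44950377 -0.07625024]] [ 0.44946736 -0.10426122  0.04776037] 0.05457669135508356
```

play_rows(
  steps=[
    [[0,0,-2,0,0,0,0.4],[0,0,-5,0,0,0,0.4],[0,0,-6,0,0,0,0.4],[-0.1,-3.5,-6,0,0,0,0.4],[-0.2,-7,-6,0,0,0,0.4],[-0.3,-10.5,-6,0,0,0,0.4],[-0.4,-14,-6,0,0,0,0.4],[-0.4,-17,-6,0,0,0,0.4],[-0.4,-19.3,-6,0,0,0,0.4],[-0.4,-19.3,-6,0,0,0,0.4],[-0.4,-19.3,-6,0,0,0,0.4],[-0.4,-19.3,-6,0,0,0,0.4]],
  ],
)

```text
time_s: 4.68
ee_pos: [0.445, 0.0883, 0.1072]
eef_rot: [3.14, 0.0, 0.002]
force: [-0.1, -0.1, -1.2]
grip_width: 0.054
```

```bash
python3 - <<'E'
from h import *
c=cam("wrist"); cv2.imwrite("pics/w3.png",cv2.resize(c["frame"][60:310,160:480],None,fx=2.4,fy=2.4))
o=ctrl.get_obs();print(o["ee_pos"],o["eef_rot"],o["grip_width"],o["force"])
R=Rn.from_euler("z",19.2,degrees=True).as_matrix()
K=np.array([[a,b,0] for a in(-.05,.05) for b in(-.05,.05)])@R.T+[.4452,.09,.006]
print((w2p(c,K)-[160,60])*2.4)
E
```

```text
[0.44503232 0.08800071 0.10724805] [3.14043241e+00 1.11006988e-04 1.02750130e-03] 0.05454730541906323 [-0.3519859   0.97597826 -0.25709755]
[[318.0832615  481.31414603]
 [226.91724531 256.07842411]
 [548.80649398 407.65912568]
 [475.24075651 169.03254998]]
```

View pics/w3.png

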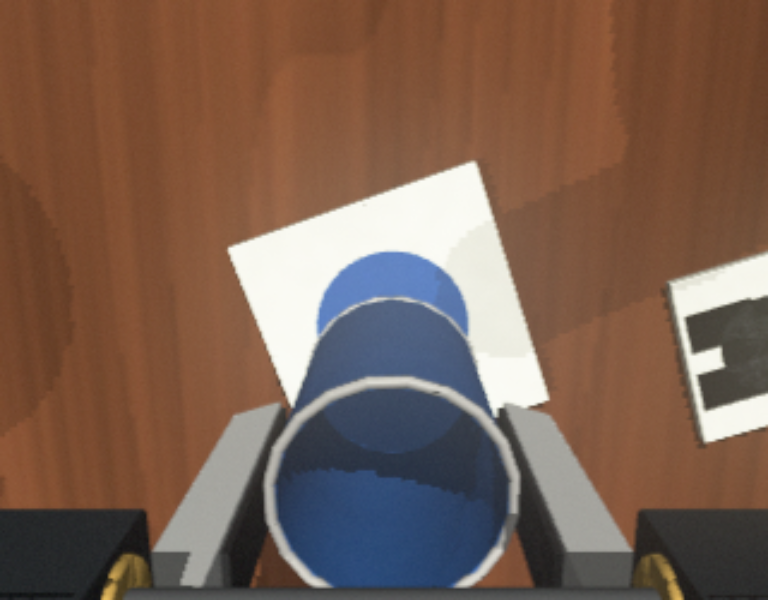

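play_rows(
  steps=[
    [[0,-0.4,0,0,0,0,0.4],[0,-0.4,2,0,0,0,0.4],[0,-0.4,4,0,0,0,0.4],[0,-0.4,4.8,0,0,0,0.4],[0,-0.4,5.2,0,0,0,0.4],[0,-0.4,5.3,0,0,0,0.4],[0,-0.4,5.3,0,0,0,0.4],[0,-0.4,5.3,0,0,0,0.4],[0,-0.4,5.3,0,0,0,0.7],[0,-0.4,5.3,0,0,0,0.75],[0,-0.4,5.3,0,0,0,0.9],[0,-0.4,5.3,0,0,0,1],[0,-0.4,5.3,0,0,0,1],[0,-0.4,3,0,0,0,1],[0,-0.4,0,0,0,0,1],[0,-0.4,-4,0,0,0,1],[0,-0.4,-8,0,0,0,1],[0,-0.4,-12,0,0,0,1],[0,-0.4,-14,0,0,0,1],[0,-0.4,-14,0,0,0,1]],
  ],
)

```text
time_s: 6.4
ee_pos: [0.4464, 0.0924, 0.2519]
eef_rot: [3.141, -0.007, 0.001]
force: [0.7, 0.2, -0.6]
grip_width: 0.0937
```

```bash
python3 - <<'E'
from h import *
c=cam("wrist"); t=cam("top"); s=cam("scene")
cv2.imwrite("pics/w4.png",np.hstack([cv2.resize(c["frame"][100:300,200:420],(440,400)),cv2.resize(s["frame"][110:190,290:370],(400,400),interpolation=cv2.INTER_CUBIC)])[:, :800])
o=ctrl.get_obs();print(o["ee_pos"],o["eef_rot"],o["grip_width"],o["force"])
print(move([.53,-.347,.25],-84))
E
```

```text
[0.44469585 0.0921285  0.2462896 ] [3.14028331e+00 1.27882830e-03 1.03359389e-03] 0.0941377273848649 [-0.01660725 -0.40766061 -0.32376693]
(array([ 8.48, 43.92, -0.32]), array([0.002, 0.   , 1.467]))
```

View pics/w4.png

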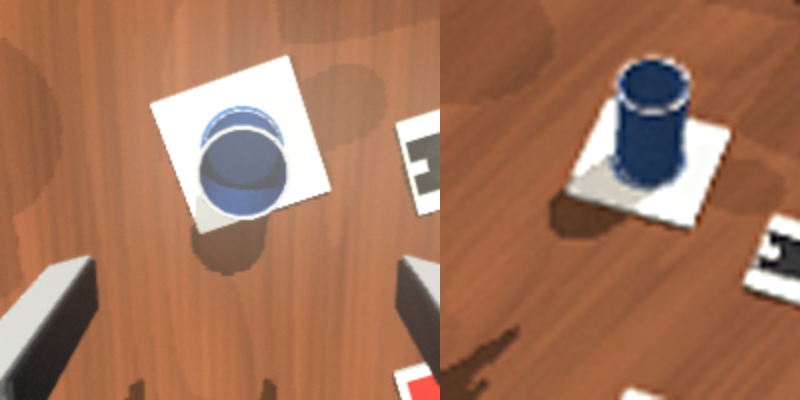

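play_rows(
  steps=[
    [[13,43.9,0,0,0,1.467,1],[13,43.9,0,0,0,1.467,1],[13,43.9,0,0,0,1.467,1],[13,43.9,0,0,0,1.467,1],[13,43.9,0,0,0,1.467,1],[13,43.9,0,0,0,1.467,1],[13,43.9,0,0,0,1.467,1],[13,43.9,0,0,0,1.467,1],[13,43.9,0,0,0,1.467,1],[13,43.9,0,0,0,1.467,1],[13,43.9,0,0,0,1.467,1],[13,43.9,0,0,0,1.467,1],[13,43.9,0,0,0,1.467,1],[13,43.9,0,0,0,1.467,1],[13,43.9,0,0,0,1.467,1],[13,43.9,0,0,0,1.467,1],[13,43.9,0,0,0,1.467,1]],
  ],
)

```text
time_s: 7.97
ee_pos: [0.5752, -0.3458, 0.2472]
eef_rot: [3.141, -0.002, -1.463]
force: [-0.2, -0.8, 0.1]
grip_width: 0.094
```

```bash
cat >> h.py <<'E'
def blobs(c,name,z,amin=150,box=None):
    H,S,V=[a.astype(int) for a in cv2.split(cv2.cvtColor(c["frame"],cv2.COLOR_BGR2HSV))]
    m={"white":(S<40)&(V>150),"yellow":(abs(H-29)<6)&(S>150)&(V>100),"red":((H<5)|(H>175))&(S>150)&(V>90),"black":(V<70)&(S<90)}[name]
    n,L,st,ce=cv2.connectedComponentsWithStats(m.astype(np.uint8))
    for i in range(1,n):
        if st[i,4]>=amin: print(name,ce[i].round(1),st[i].tolist(),*rect(p2w(c,np.argwhere(L==i)[:,::-1],z)),"mean",(p2w(c,np.argwhere(L==i)[:,::-1],z).mean(0)*1000).round(1))
E
python3 - <<'E'
from h import *
c=cam("wrist"); cv2.imwrite("pics/w5.png",c["frame"])
o=ctrl.get_obs();print(o["ee_pos"],o["eef_rot"]); blobs(c,"red",.04)
E
```

```text
[ 0.57522923 -0.34600595  0.24726731] [ 3.14071549e+00 -1.62183388e-03 -1.46392763e+00]
red [134.8  92.7] [97, 32, 76, 124, 3705] [ 650.4 -111.8  134.    46.2] 18.3 mean [ 653.9 -110.7]
red [321.2 139.4] [304, 125, 35, 30, 981] [ 624.1 -337.6   42.7   35.4] -83.8 mean [ 624.4 -337.8]
red [321.3 218. ] [306, 202, 33, 31, 821] [ 523.5 -349.6   42.2   41.8] -84.6 mean [ 522.4 -348.9]
```

View pics/w5.png

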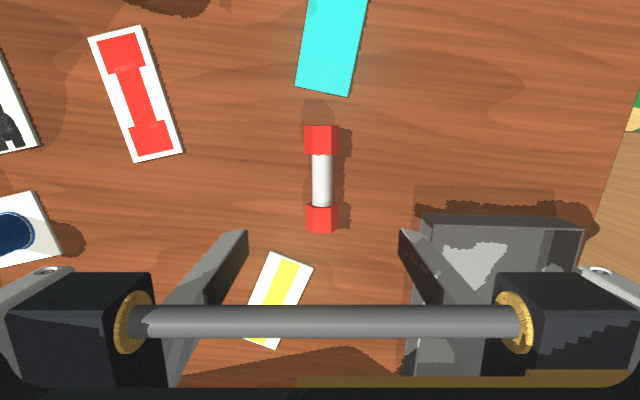

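```bash
python3 - <<'E'
from h import *
c=cam("wrist")
print(p2w(c,[[322,153.5],[322,206]],.033),p2w(c,[[321.5,125],[321.5,232]],.035))
x=p2w(c,[[322,153.5],[322,206]],.033).mean(0);print(x,move([*x,.006],-83.5),c["world_to_cam"])
E
```

```text
[[ 0.60651811 -0.34096046]
 [ 0.53705343 -0.34840624]] [[ 0.64171343 -0.33656595]
 [ 0.50092826 -0.35159683]]
[ 0.57178577 -0.34468335] (array([-0.22,  0.3 , 24.12]), array([ 0.001, -0.002, -0.007])) [[ 0.10735326 -0.99422025  0.00117036 -0.40533339]
 [ 0.96105233  0.10347021 -0.25626612 -0.47916085]
 [ 0.25466387  0.02863578  0.96660556 -0.56846763]
 [ 0.          0.          0.          1.        ]]
```

play_rows(
  steps=[
    [[-0.2,0.3,4,0,0,-0.007,1],[-0.2,0.3,8,0,0,-0.007,1],[-0.2,0.3,12,0,0,-0.007,1],[-0.2,0.3,16,0,0,-0.007,1],[-0.2,0.3,20,0,0,-0.007,1],[-0.2,0.3,22.5,0,0,-0.007,1],[-0.2,0.3,23.5,0,0,-0.007,1],[-0.2,0.3,23.8,0,0,-0.007,1],[-0.2,0.3,23.8,0,0,-0.007,1],[-0.2,0.3,23.8,0,0,-0.007,0.1],[-0.2,0.3,23.8,0,0,-0.007,0.1],[-0.2,0.3,23.8,0,0,-0.007,0.1],[-0.2,0.3,23.8,0,0,-0.007,0.1],[-0.2,0.3,23.8,0,0,-0.007,0.1],[-0.2,0.3,23.8,0,0,-0.007,0.1],[-0.2,0.3,23.8,0,0,-0.007,0.1],[-0.2,0.3,23.8,0,0,-0.007,0.1],[-0.2,0.3,23.8,0,0,-0.007,0.1],[-0.2,0.3,23.8,0,0,-0.007,0.1],[-0.2,0.3,23.8,0,0,-0.007,0.1]],
  ],
  force=30,
)

```text
time_s: 9.73
ee_pos: [0.5718, -0.3449, 0.0092]
eef_rot: [3.141, -0.002, -1.457]
force: [0.7, -0.0, -0.3]
grip_width: 0.0262
```

```bash
python3 - <<'E'
from h import *
c=cam("wrist"); cv2.imwrite("pics/w6.png",c["frame"])
o=ctrl.get_obs();print(o["ee_pos"],o["eef_rot"],o["grip_width"],o["force"]); blobs(c,"red",.04)
E
```

```text
[ 0.57185648 -0.34487501  0.00917161] [ 3.14064850e+00 -1.56130917e-03 -1.45738004e+00] 0.026161243144480525 [-0.09898603 -0.10979653 -1.18623567]
red [322.9 162. ] [280, 127, 86, 74, 5948] [ 624.1 -338.2   40.9   35.8] -83.6 mean [ 625.2 -338.1]
red [322.3 353.7] [287, 338, 71, 35, 2002] [ 513.1 -350.3   40.4   23.5] -84.6 mean [ 514.4 -350.4]
```

View pics/w6.png

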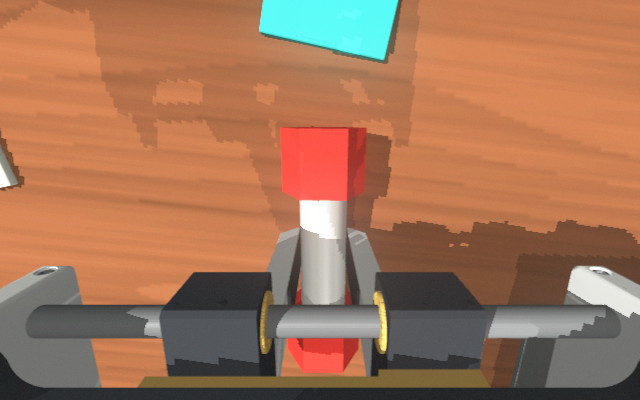

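```bash
python3 - <<'E'
from h import *
print(move([.6508,-.0958,.11],-71.8))
E
```

```text
(array([-23.84, -10.65, -10.13]), array([ 0.001, -0.001, -0.204]))
```

play_rows(
  steps=[
    [[0,0,-2,0,0,0,0.1],[0,0,-5,0,0,0,0.1],[0,0,-8,0,0,0,0.1],[0,0,-10.1,0,0,0,0.1],[-3,-1.3,-10.1,0,0,-0.03,0.1],[-6,-2.7,-10.1,0,0,-0.06,0.1],[-9,-4,-10.1,0,0,-0.09,0.1],[-12,-5.3,-10.1,0,0,-0.12,0.1],[-15,-6.7,-10.1,0,0,-0.15,0.1],[-18,-8,-10.1,0,0,-0.18,0.1],[-21,-9.4,-10.1,0,0,-0.2,0.1],[-23,-10.3,-10.1,0,0,-0.204,0.1],[-23.8,-10.6,-10.1,0,0,-0.204,0.1],[-23.8,-10.6,-10.1,0,0,-0.204,0.1],[-23.8,-10.6,-10.1,0,0,-0.204,0.1],[-23.8,-10.6,-10.1,0,0,-0.204,0.1]],
  ],
)

```text
time_s: 11.12
ee_pos: [0.6499, -0.0976, 0.1094]
eef_rot: [3.14, -0.001, -1.255]
force: [0.1, -0.6, -5.2]
grip_width: 0.0263
```

```bash
python3 - <<'E'
from h import *
c=cam("wrist"); f=c["frame"].copy()
o=ctrl.get_obs();print(o["ee_pos"],o["eef_rot"],o["grip_width"],o["force"])
R=Rn.from_euler("z",18.2,degrees=True).as_matrix()
K=np.array([[a,b,0] for a in(-.08,.08) for b in(-.035,.035)])@R.T+[.6508,-.0958,.006]
p=w2p(c,K);print((p-[160,20])*2.2)
cv2.imwrite("pics/w7.png",cv2.resize(f[20:290,160:480],None,fx=2.2,fy=2.2))
E
```

```text
[ 0.64988772 -0.09771545  0.10949141] [ 3.13984399e+00 -1.31460368e-03 -1.25501333e+00] 0.025656691595412562 [-0.28312466  0.55204212 -4.52631087]
[[432.16505652 557.9991054 ]
 [281.55106814 558.18548522]
 [442.97271346 199.3922605 ]
 [269.56383743 199.54666094]]
```

View pics/w7.png

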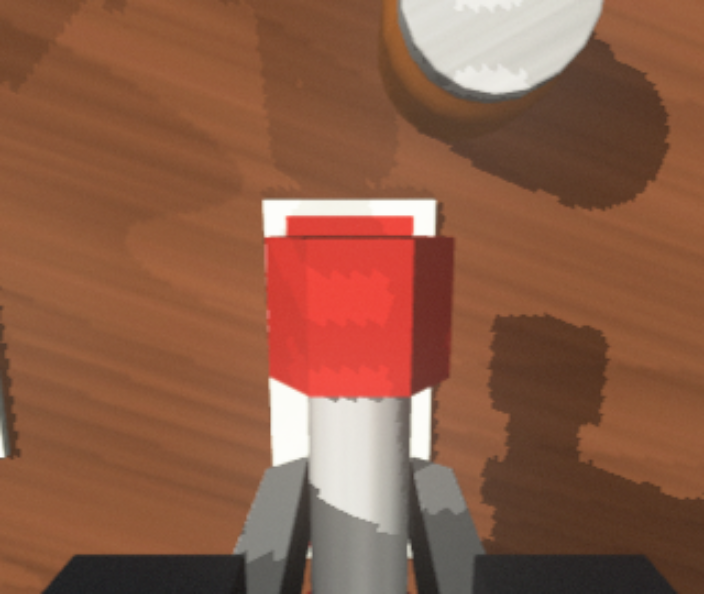

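play_rows(
  steps=[
    [[-0.45,-0.12,0,0,0,0,0.1],[-0.45,-0.12,3,0,0,0,0.1],[-0.45,-0.12,6,0,0,0,0.1],[-0.45,-0.12,8,0,0,0,0.1],[-0.45,-0.12,9,0,0,0,0.1],[-0.45,-0.12,9.3,0,0,0,0.1],[-0.45,-0.12,9.4,0,0,0,0.1],[-0.45,-0.12,9.4,0,0,0,0.1],[-0.45,-0.12,9.4,0,0,0,0.1],[-0.45,-0.12,9.4,0,0,0,0.1]],
  ],
)

```text
time_s: 12.0
ee_pos: [0.6501, -0.0934, 0.0167]
eef_rot: [3.142, -0.002, -1.255]
force: [-0.3, -0.4, -4.5]
grip_width: 0.0265
```

```bash
python3 - <<'E'
from h import *
o=ctrl.get_obs();print(o["ee_pos"],o["eef_rot"],o["grip_width"],o["force"])
E
```

```text
[ 0.65010477 -0.09342769  0.01673702] [ 3.14150391e+00 -2.25914644e-03 -1.25509390e+00] 0.026465264465836233 [-0.34437619 -0.44012003 -4.52964191]
```

play_rows(
  steps=[
    [[0,0,0.1,0,0,0,0.1],[0,0,0.2,0,0,0,0.1],[0,0,0.2,0,0,0,0.1],[0,0,0.2,0,0,0,0.1],[0,0,0.2,0,0,0,0.3],[0,0,0.2,0,0,0,0.4],[0,0,0.2,0,0,0,0.6],[0,0,0.2,0,0,0,0.8],[0,0,0.2,0,0,0,0.8],[0,0,-2,0,0,0,0.9],[0,0,-6,0,0,0,1],[0,0,-10,0,0,0,1],[0,0,-14,0,0,0,1],[0,0,-18,0,0,0,1],[0,0,-20,0,0,0,1],[0,0,-20,0,0,0,1],[0,0,-20,0,0,0,1]],
  ],
)

```text
time_s: 13.42
ee_pos: [0.6502, -0.093, 0.2176]
eef_rot: [-3.14, -0.003, -1.255]
force: [-0.7, -0.2, -0.6]
grip_width: 0.0937
```

```bash
python3 - <<'E'
from h import *
c=cam("wrist"); s=cam("scene")
o=ctrl.get_obs();print(o["ee_pos"],o["eef_rot"],o["grip_width"],o["force"])
cv2.imwrite("pics/w8.png",np.hstack([cv2.resize(c["frame"][50:250,230:410],(432,480)),cv2.resize(s["frame"][180:230,310:380],(360,257),interpolation=cv2.INTER_CUBIC).repeat(2,0)[:480]]))
print(move([.362,.332,.25],-85),move([.362,.332,.25],95))
E
```

```text
[ 0.64947325 -0.09290611  0.21505236] [ 3.13935921e+00 -1.05570617e-03 -1.25516456e+00] 0.09388864920862006 [-0.10148064 -0.52469961 -0.08136595]
(array([-49.31,  14.15,  -3.52]), array([ 0.002, -0.001,  0.228])) (array([-49.31,  14.15,  -3.52]), array([ 2.000e-03,  3.000e-03, -2.913e+00]))
```

View pics/w8.png

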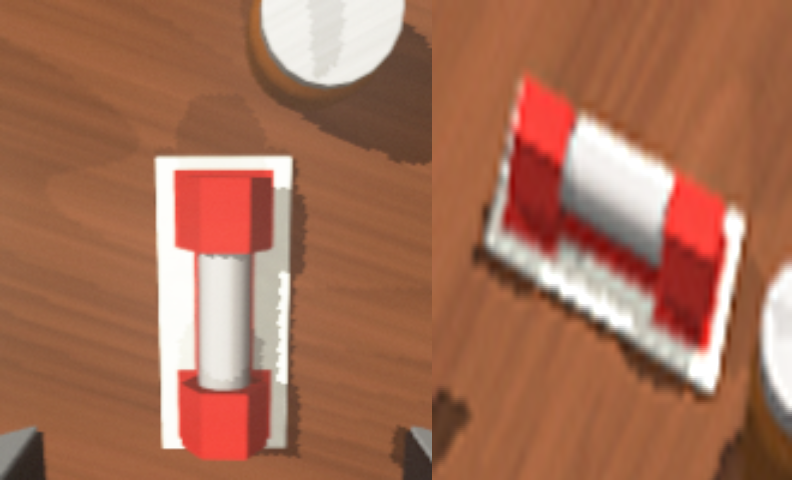

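play_rows(
  steps=[
    [[-8,2.3,-3.5,0,0,-0.4,1],[-16,4.6,-3.5,0,0,-0.8,1],[-24,7,-3.5,0,0,-1.2,1],[-32,9.2,-3.5,0,0,-1.6,1],[-40,11.5,-3.5,0,0,-2,1],[-49.3,14.2,-3.5,0,0,-2.4,1],[-49.3,14.2,-3.5,0,0,-2.9,1],[-49.3,14.2,-3.5,0,0,-2.9,1],[-49.3,14.2,-3.5,0,0,-2.9,1],[-49.3,14.2,-3.5,0,0,-2.9,1],[-49.3,14.2,-3.5,0,0,-2.9,1],[-49.3,14.2,-3.5,0,0,-2.9,1],[-49.3,14.2,-3.5,0,0,-2.9,1],[-49.3,14.2,-3.5,0,0,-2.9,1],[-49.3,14.2,-3.5,0,0,-2.9,1],[-49.3,14.2,-3.5,0,0,-2.9,1],[-49.3,14.2,-3.5,0,0,-2.9,1],[-49.3,14.2,-3.5,0,0,-2.9,1],[-49.3,14.2,-3.5,0,0,-2.9,1],[-49.3,14.2,-3.5,0,0,-2.9,1]],
  ],
)

```text
time_s: 15.18
ee_pos: [0.3611, 0.3314, 0.2482]
eef_rot: [-3.139, 0.004, 1.251]
force: [0.8, 0.1, 0.5]
grip_width: 0.0942
```

```bash
python3 - <<'E'
from h import *
o=ctrl.get_obs();print(o["ee_pos"],o["eef_rot"],o["qpos"].round(2)); print(move([.362,.332,.22],95.3))
E
```

```text
[0.36113695 0.33143605 0.24822677] [-3.13897654  0.0043023   1.25106376] [ 0.67  0.14  1.62 -0.    1.39 -0.58]
(array([0.09, 0.07, 2.82]), array([-0.003,  0.004, -0.412]))
```

play_rows(
  steps=[
    [[0.1,0.1,2.8,-0.003,0.004,-0.412,1],[0.1,0.1,2.8,-0.003,0.004,-0.412,1],[0.1,0.1,2.8,-0.003,0.004,-0.412,1],[0.1,0.1,2.8,-0.003,0.004,-0.412,1],[0.1,0.1,2.8,-0.003,0.004,-0.412,1],[0.1,0.1,2.8,-0.003,0.004,-0.412,1],[0.1,0.1,2.8,-0.003,0.004,-0.412,1]],
  ],
)

```text
time_s: 15.77
ee_pos: [0.3621, 0.3319, 0.2196]
eef_rot: [-3.14, 0.0, 1.661]
force: [-0.3, 0.9, 0.4]
grip_width: 0.094
```

```bash
python3 - <<'E'
from h import *
c=cam("wrist")
o=ctrl.get_obs();print(o["ee_pos"],o["eef_rot"],o["grip_width"],o["force"])
cv2.imwrite("pics/w9.png",cv2.resize(c["frame"][20:280,200:440],None,fx=2.2,fy=2.2))
blobs(c,"white",.011,400)
E
```

```text
[0.36217218 0.33189409 0.21977923] [-3.14052148e+00  3.65737536e-05  1.66145902e+00] 0.09379776257628172 [0.18778899 0.68453796 0.25614088]
white [615.1  92.3] [584, 75, 56, 35, 1450] [225.7 671.1  67.2  38.3] -80.8 mean [224.6 672.7]
white [321.7 174.5] [307, 119, 31, 116, 2274] [361.9 330.8 150.3  36.6] 4.0 mean [357.3 330.6]
white [609.6 183.1] [563, 155, 77, 77, 3181] [334.1 712.7 147.3  71.3] 60.7 mean [333.6 702.8]
white [142.9 219.6] [72, 179, 119, 93, 3457] [453.2  70.9 162.5 102.3] -68.4 mean [439.   98.4]
white [600.  256.7] [545, 224, 95, 81, 3929] [428.4 733.5 188.4  76.3] 65.0 mean [435.7 723.8]
white [442.4 269.1] [406, 232, 71, 72, 1537] [472.5 507.1 146.3  30. ] 46.9 mean [474.2 510.7]
```

View pics/w9.png

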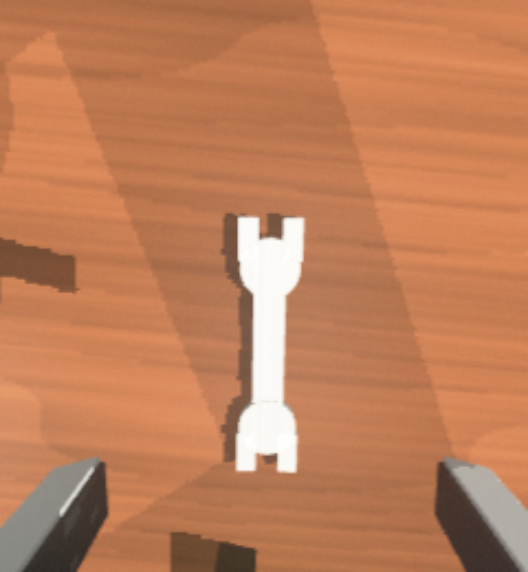

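```bash
python3 - <<'E'
from h import *
print(move([.3619,.3308,.0035],94.3))
E
```

```text
(array([-1.100e-01, -1.000e-02,  2.163e+01]), array([-0.001,  0.   ,  0.016]))
```

play_rows(
  steps=[
    [[-0.1,0,4,0,0,0.016,1],[-0.1,0,8,0,0,0.016,1],[-0.1,0,12,0,0,0.016,1],[-0.1,0,16,0,0,0.016,0.8],[-0.1,0,19,0,0,0.016,0.6],[-0.1,0,20.5,0,0,0.016,0.6],[-0.1,0,21.2,0,0,0.016,0.6],[-0.1,0,21.5,0,0,0.016,0.6],[-0.1,0,21.6,0,0,0.016,0.6],[-0.1,0,21.6,0,0,0.016,0.05],[-0.1,0,21.6,0,0,0.016,0.05],[-0.1,0,21.6,0,0,0.016,0.05],[-0.1,0,21.6,0,0,0.016,0.05],[-0.1,0,21.6,0,0,0.016,0.05],[-0.1,0,21.6,0,0,0.016,0.05],[-0.1,0,21.6,0,0,0.016,0.05],[-0.1,0,21.6,0,0,0.016,0.05],[-0.1,0,21.6,0,0,0.016,0.05]],
  ],
  force=30,
)

```text
time_s: 17.32
ee_pos: [0.3621, 0.3309, 0.004]
eef_rot: [-3.141, -0.0, 1.645]
force: [-0.7, -1.9, 4.2]
grip_width: 0.0176
```

```bash
python3 - <<'E'
from h import *
o=ctrl.get_obs();print(o["ee_pos"],o["eef_rot"],o["grip_width"],o["force"])
c=cam("wrist"); cv2.imwrite("pics/w10.png",c["frame"]); blobs(c,"white",.012,300)
x=[.6388,.1012]; print(move([*x,.10],107.6))
E
```

```text
[0.36212295 0.33088999 0.00396086] [-3.14070403e+00 -2.33085042e-05  1.64536278e+00] 0.017583420052124536 [-0.73601792 -1.9298886   4.23256865]
white [323.  197.8] [290, 117, 67, 188, 7458] [344.  330.5 115.1  36.4] 4.3 mean [333.2 329.6]
white [ 19.8 279.1] [0, 249, 67, 56, 1171] [401.3 152.3  39.3  39.2] 79.3 mean [398.1 145. ]
(array([-24.97,  25.87,  -9.63]), array([-0.001, -0.   , -0.233]))
```

play_rows(
  steps=[
    [[0,0,-3,0,0,0,0.05],[0,0,-7,0,0,0,0.05],[0,0,-9.6,0,0,0,0.05],[-2.5,2.6,-9.6,0,0,-0.03,0.05],[-5,5.2,-9.6,0,0,-0.06,0.05],[-7.5,7.8,-9.6,0,0,-0.09,0.05],[-10,10.4,-9.6,0,0,-0.12,0.05],[-12.5,13,-9.6,0,0,-0.15,0.05],[-15,15.5,-9.6,0,0,-0.18,0.05],[-17.5,18.1,-9.6,0,0,-0.21,0.05],[-20,20.7,-9.6,0,0,-0.233,0.05],[-22.5,23.3,-9.6,0,0,-0.233,0.05],[-25,25.9,-9.6,0,0,-0.233,0.05],[-25,25.9,-9.6,0,0,-0.233,0.05],[-25,25.9,-9.6,0,0,-0.233,0.05],[-25,25.9,-9.6,0,0,-0.233,0.05]],
  ],
)

```text
time_s: 18.7
ee_pos: [0.6385, 0.1011, 0.0988]
eef_rot: [-3.139, -0.001, 1.878]
force: [0.3, 0.7, -2.8]
grip_width: 0.0176
```

```bash
python3 - <<'E'
from h import *
o=ctrl.get_obs();print(o["ee_pos"],o["eef_rot"],o["grip_width"],o["force"])
c=cam("wrist"); 
R=Rn.from_euler("z",17.6,degrees=True).as_matrix()
K=np.array([[a,b,0] for a in(-.08,.08) for b in(-.035,.035)])@R.T+[.6388,.1012,.006]
p=w2p(c,K);print((p-[160,20])*2.2)
cv2.imwrite("pics/w10.png",cv2.resize(c["frame"][20:290,160:480],None,fx=2.2,fy=2.2))
E
```

```text
[0.6384681  0.10106815 0.09880537] [-3.13909134e+00 -7.56606042e-04  1.87823148e+00] 0.01764887746124674 [ 0.32905228  0.74298815 -2.78618872]
[[266.52465244 204.7213621 ]
 [446.08623793 204.90515525]
 [278.48232557 574.39082013]
 [434.02342146 574.43620337]]
```

View pics/w10.png

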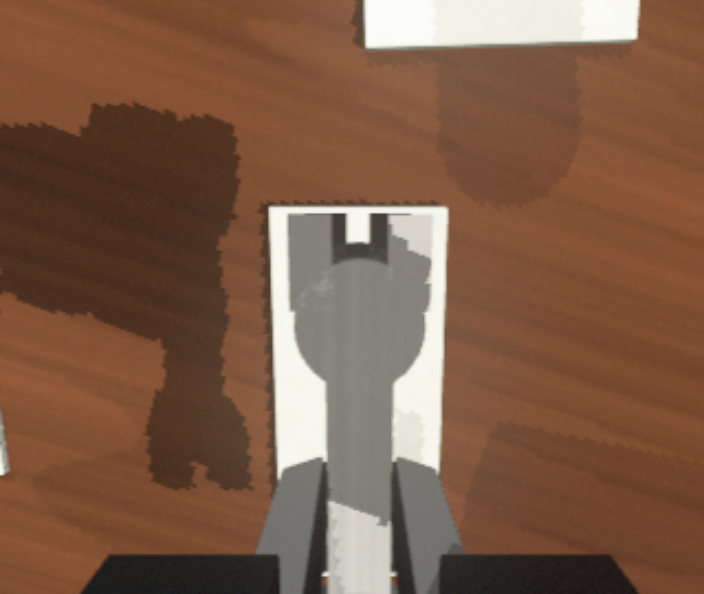

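play_rows(
  steps=[
    [[0.09,0.13,0,0,0,0,0.05],[0.09,0.13,3,0,0,0,0.05],[0.09,0.13,6,0,0,0,0.05],[0.09,0.13,8,0,0,0,0.05],[0.09,0.13,8.6,0,0,0,0.05],[0.09,0.13,8.9,0,0,0,0.05],[0.09,0.13,8.9,0,0,0,0.05],[0.09,0.13,8.9,0,0,0,0.05],[0.09,0.13,8.9,0,0,0,0.05]],
  ],
)

```text
time_s: 19.5
ee_pos: [0.6397, 0.103, 0.0114]
eef_rot: [-3.141, -0.0, 1.879]
force: [-0.3, 0.7, -2.8]
grip_width: 0.0176
```

```bash
python3 - <<'E'
from h import *
o=ctrl.get_obs();print(o["ee_pos"],o["eef_rot"],o["grip_width"],o["force"])
E
```

```text
[0.63969716 0.10300812 0.01137992] [-3.14139354e+00 -1.91321937e-04  1.87927392e+00] 0.017568194577101647 [-0.31438875  0.66608746 -2.81044365]
```

play_rows(
  steps=[
    [[0,0,0.1,0,0,0,0.05],[-0.05,0,0.15,0,0,0,0.05],[-0.05,0,0.15,0,0,0,0.05],[-0.05,0,0.15,0,0,0,0.05],[-0.05,0,0.15,0,0,0,0.3],[-0.05,0,0.15,0,0,0,0.4],[-0.05,0,0.15,0,0,0,0.5],[-0.05,0,0.15,0,0,0,0.5],[0,0,-2,0,0,0,0.5],[0,0,-6,0,0,0,0.6],[0,0,-10,0,0,0,1],[0,0,-14,0,0,0,1],[0,0,-18,0,0,0,1],[0,0,-20,0,0,0,1],[0,0,-20,0,0,0,1],[0,0,-20,0,0,0,1]],
  ],
)

```text
time_s: 20.83
ee_pos: [0.64, 0.103, 0.2123]
eef_rot: [3.14, 0.0, 1.879]
force: [0.0, 0.2, -0.1]
grip_width: 0.0903
```

```bash
python3 - <<'E'
from h import *
o=ctrl.get_obs();print(o["ee_pos"],o["eef_rot"],o["grip_width"],o["force"])
c=cam("wrist"); cv2.imwrite("pics/w11.png",cv2.resize(c["frame"][60:260,220:420],None,fx=2.5,fy=2.5))
print(move([.570,.326,.22],84.3))
E
```

```text
[0.63998983 0.10301387 0.21230941] [3.13982450e+00 1.90672819e-04 1.87921256e+00] 0.09028363757600616 [ 0.03569357  0.21820854 -0.07021581]
(array([23.36,  0.15, -0.93]), array([-0.001, -0.   ,  0.408]))
```

View pics/w11.png

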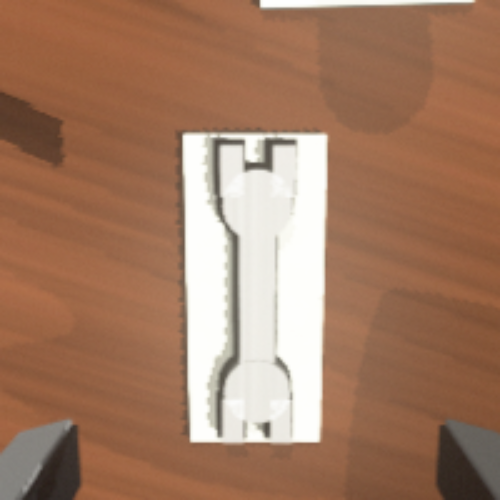

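play_rows(
  steps=[
    [[4,0,-0.9,0,0,0.1,1],[8,0,-0.9,0,0,0.2,1],[12,0,-0.9,0,0,0.3,1],[16,0.1,-0.9,0,0,0.408,1],[20,0.1,-0.9,0,0,0.408,1],[23.4,0.15,-0.9,0,0,0.408,1],[23.4,0.15,-0.9,0,0,0.408,1],[23.4,0.15,-0.9,0,0,0.408,1],[23.4,0.15,-0.9,0,0,0.408,1],[23.4,0.15,-0.9,0,0,0.408,1]],
  ],
)

```text
time_s: 21.72
ee_pos: [0.5702, 0.3252, 0.2188]
eef_rot: [-3.139, 0.001, 1.47]
force: [-0.2, 0.5, 0.1]
grip_width: 0.094
```

```bash
python3 - <<'E'
from h import *
c=cam("wrist")
o=ctrl.get_obs();print(o["ee_pos"],o["eef_rot"],o["grip_width"],o["force"])
cv2.imwrite("pics/w12.png",cv2.resize(c["frame"][20:280,200:440],None,fx=2.2,fy=2.2))
blobs(c,"yellow",.04,300)
E
```

```text
[0.57029761 0.3251266  0.21907767] [-3.13979921e+00  6.39443088e-04  1.46969064e+00] 0.09399628527350243 [ 0.1464647   0.79226314 -0.70349952]
yellow [314.2 188. ] [304, 126, 21, 112, 1720] [569.1 315.3 135.   23.8] -5.7 mean [574.8 314.9]
```

View pics/w12.png

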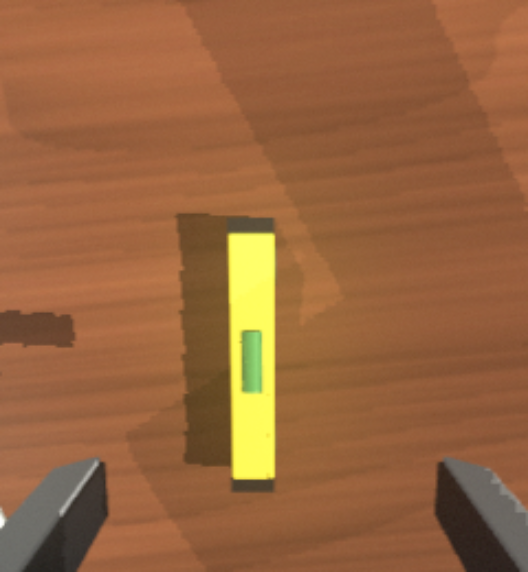

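```bash
python3 - <<'E'
from h import *
print(move([.5691,.3153,.008],84.3))
E
```

```text
(array([-9.800e-01,  2.000e-02,  2.111e+01]), array([-0.002,  0.001, -0.002]))
```

play_rows(
  steps=[
    [[-1,0,3,0,0,0,1],[-1,0,7,0,0,0,1],[-1,0,11,0,0,0,1],[-1,0,15,0,0,0,1],[-1,0,18,0,0,0,1],[-1,0,20,0,0,0,0.8],[-1,0,20.8,0,0,0,0.6],[-1,0,21.1,0,0,0,0.6],[-1,0,21.1,0,0,0,0.6],[-1,0,21.1,0,0,0,0.1],[-1,0,21.1,0,0,0,0.1],[-1,0,21.1,0,0,0,0.1],[-1,0,21.1,0,0,0,0.1],[-1,0,21.1,0,0,0,0.1],[-1,0,21.1,0,0,0,0.1],[-1,0,21.1,0,0,0,0.1],[-1,0,21.1,0,0,0,0.1],[-1,0,21.1,0,0,0,0.1]],
  ],
  force=25,
)

```text
time_s: 23.27
ee_pos: [0.5689, 0.3151, 0.0082]
eef_rot: [-3.14, 0.001, 1.47]
force: [-0.4, -0.8, 1.3]
grip_width: 0.0238
```

```bash
python3 - <<'E'
from h import *
c=cam("wrist")
o=ctrl.get_obs();print(o["ee_pos"],o["eef_rot"],o["grip_width"],o["force"])
blobs(c,"yellow",.04,300)
print(move([.3664,-.289,.20],72.5))
E
```

```text
[0.56892907 0.31506988 0.00817517] [-3.13985082e+00  6.57673080e-04  1.46972236e+00] 0.023793813734343795 [-0.0213169  -0.77181095  2.41581867]
yellow [322.1 237.8] [298, 134, 50, 171, 3800] [547.1 318.1  91.5  24.1] -5.5 mean [554.5 316.9]
(array([-62.15, -14.09, -19.12]), array([-0.002,  0.001,  0.204]))
```

play_rows(
  steps=[
    [[0,0,-3,0,0,0,0.1],[0,0,-7,0,0,0,0.1],[0,0,-11,0,0,0,0.1],[0,0,-15,0,0,0,0.1],[-3,-0.7,-19,0,0,0,0.1],[-7,-1.6,-19.1,0,0,0,0.1],[-11,-2.5,-19.1,0,0,0,0.1],[-15,-3.4,-19.1,0,0,0.02,0.1],[-19,-4.3,-19.1,0,0,0.04,0.1],[-23,-5.2,-19.1,0,0,0.06,0.1],[-27,-6.1,-19.1,0,0,0.08,0.1],[-31,-7,-19.1,0,0,0.1,0.1],[-35,-7.9,-19.1,0,0,0.12,0.1],[-39,-8.8,-19.1,0,0,0.14,0.1],[-43,-9.7,-19.1,0,0,0.16,0.1],[-47,-10.7,-19.1,0,0,0.18,0.1],[-51,-11.6,-19.1,0,0,0.204,0.1],[-55,-12.5,-19.1,0,0,0.204,0.1],[-59,-13.4,-19.1,0,0,0.204,0.1],[-62.1,-14.1,-19.1,0,0,0.204,0.1]],
  ],
)

```text
time_s: 24.98
ee_pos: [0.3649, -0.2908, 0.1998]
eef_rot: [-3.14, 0.001, 1.265]
force: [0.7, 0.5, -2.5]
grip_width: 0.024
```

```bash
python3 - <<'E'
from h import *
o=ctrl.get_obs();print(o["ee_pos"],o["eef_rot"],o["grip_width"],o["force"],o["qpos"].round(2))
print(move([.3664,-.289,.11],72.5))
E
```

```text
[ 0.36486948 -0.29080289  0.19978893] [-3.14005532e+00  1.15964387e-03  1.26463265e+00] 0.02404796725326034 [ 0.71036411  0.46535349 -2.50108764] [-0.75  0.12  1.75 -0.    1.27 -2.01]
(array([0.23, 0.11, 8.98]), array([-0.002,  0.001, -0.001]))
```

play_rows(
  steps=[
    [[0.2,0.1,3,-0.002,0.001,-0.001,0.1],[0.2,0.1,6,-0.002,0.001,-0.001,0.1],[0.2,0.1,9,-0.002,0.001,-0.001,0.1],[0.2,0.1,9,-0.002,0.001,-0.001,0.1],[0.2,0.1,9,-0.002,0.001,-0.001,0.1],[0.2,0.1,9,-0.002,0.001,-0.001,0.1]],
  ],
)

```text
time_s: 25.48
ee_pos: [0.3669, -0.2897, 0.1114]
eef_rot: [3.139, 0.001, 1.266]
force: [0.8, 0.5, -0.8]
grip_width: 0.0235
```

```bash
python3 - <<'E'
from h import *
o=ctrl.get_obs();print(o["ee_pos"],o["eef_rot"],o["grip_width"],o["force"])
c=cam("wrist"); 
R=Rn.from_euler("z",-17.5,degrees=True).as_matrix()
K=np.array([[a,b,0] for a in(-.08,.08) for b in(-.035,.035)])@R.T+[.3664,-.289,.006]
p=w2p(c,K);print((p-[160,20])*2.2)
cv2.imwrite("pics/w13.png",cv2.resize(c["frame"][20:290,160:480],None,fx=2.2,fy=2.2))
E
```

```text
[ 0.36690081 -0.28968893  0.1114494 ] [3.13949616e+00 9.50499799e-04 1.26592360e+00] 0.023457640525503108 [ 0.84824825  0.49011304 -0.76130129]
[[272.39920615 202.66396845]
 [444.36377264 202.89134297]
 [283.20666505 558.20012687]
 [432.69962359 558.40595585]]
```

View pics/w13.png

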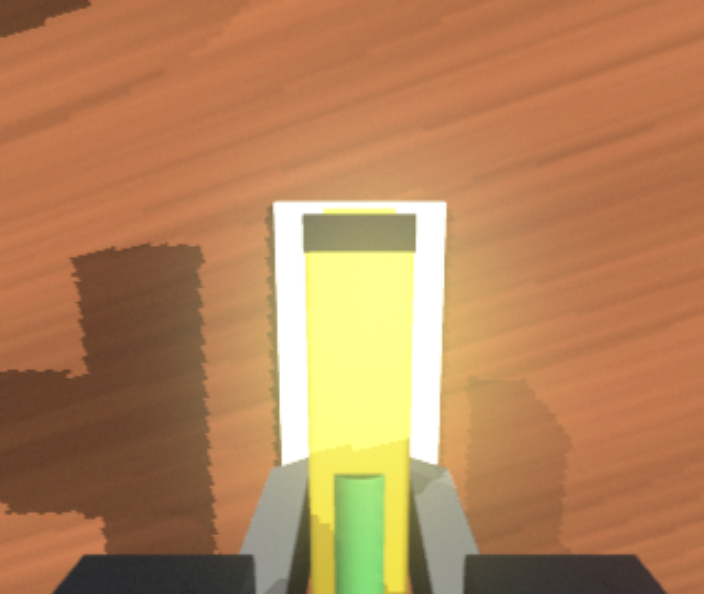

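play_rows(
  steps=[
    [[0.12,-0.14,0,0,0,0,0.1],[0.12,-0.14,3,0,0,0,0.1],[0.12,-0.14,6,0,0,0,0.1],[0.12,-0.14,8.5,0,0,0,0.1],[0.12,-0.14,9.4,0,0,0,0.1],[0.12,-0.14,9.6,0,0,0,0.1],[0.12,-0.14,9.7,0,0,0,0.1],[0.12,-0.14,9.7,0,0,0,0.1],[0.12,-0.14,9.7,0,0,0,0.1]],
  ],
)

```text
time_s: 26.28
ee_pos: [0.367, -0.289, 0.0162]
eef_rot: [3.136, 0.002, 1.266]
force: [0.9, 0.3, -1.5]
grip_width: 0.0241
```

```bash
python3 - <<'E'
from h import *
o=ctrl.get_obs();print(o["ee_pos"],o["eef_rot"],o["grip_width"],o["force"])
E
```

```text
[ 0.36701874 -0.28903567  0.01616608] [3.13646973e+00 2.34945056e-03 1.26599735e+00] 0.024142224658481894 [ 0.88169007  0.25466591 -1.51987648]
```

```bash
python3 - <<'E'
from h import *
print(move([.3659,-.2881,.014],72.5))
E
```

```text
(array([ 0.06, -0.14,  0.22]), array([0.005, 0.002, 0.001]))
```

play_rows(
  steps=[
    [[0.05,-0.14,0,0.005,0.002,0,0.1],[0.05,-0.14,0,0.005,0.002,0,0.1],[0.05,-0.14,0.1,0.005,0.002,0,0.1],[0.05,-0.14,0.2,0.005,0.002,0,0.1],[0.05,-0.14,0.22,0.005,0.002,0,0.1],[0.05,-0.14,0.22,0.005,0.002,0,0.1]],
  ],
)

```text
time_s: 26.78
ee_pos: [0.3659, -0.2882, 0.0142]
eef_rot: [3.141, 0.0, 1.266]
force: [-0.1, 0.8, 2.7]
grip_width: 0.0236
```

```bash
python3 - <<'E'
from h import *
o=ctrl.get_obs();print(o["ee_pos"],o["eef_rot"],o["grip_width"],o["force"],move([.3659,-.2881,.014],72.5))
E
```

```text
[ 0.36594759 -0.28824243  0.01416434] [3.14123574e+00 4.81737277e-04 1.26607152e+00] 0.023608542943844384 [-0.05550803  0.83207782  2.72804397] (array([ 0.01, -0.01,  0.02]), array([0.   , 0.   , 0.001]))
```

Seated (contact force about +2.7 N). Release and retreat.

play_rows(
  steps=[
    [[0,0,0,0,0,0,0.3],[0,0,0,0,0,0,0.4],[0,0,0,0,0,0,0.6],[0,0,0,0,0,0,0.6],[0,0,0,0,0,0,0.6],[0,0,-2,0,0,0,0.6],[0,0,-6,0,0,0,0.8],[0,0,-10,0,0,0,1],[0,0,-14,0,0,0,1],[0,0,-18,0,0,0,1],[0,0,-20,0,0,0,1],[0,0,-20,0,0,0,1],[0,0,-20,0,0,0,1],[0,0,-20,0,0,0,1]],
  ],
)

```text
time_s: 27.95
ee_pos: [0.3656, -0.2878, 0.213]
eef_rot: [-3.14, -0.0, 1.266]
force: [0.2, -0.2, -1.1]
grip_width: 0.0935
```

```bash
python3 - <<'E'
from h import *
o=ctrl.get_obs();print(o["ee_pos"],o["eef_rot"],o["grip_width"],o["force"])
c=cam("wrist"); t=cam("top"); f=t["frame"]
a=cv2.resize(c["frame"][60:260,220:420],(380,380)); s=cam("scene")["frame"]
cv2.imwrite("pics/w14.png",np.hstack([a,cv2.resize(s[80:300,170:420],(400,352)).copy() if 0 else cv2.copyMakeBorder(cv2.resize(s[90:310,180:420],(415,380)),0,0,0,0,0)]))
E
```

```text
[ 0.36556627 -0.28779507  0.21299479] [-3.14043429e+00 -2.06506284e-04  1.26610998e+00] 0.09354425790383661 [ 0.18297502 -0.22819637 -1.07144136]
```

View pics/w14.png

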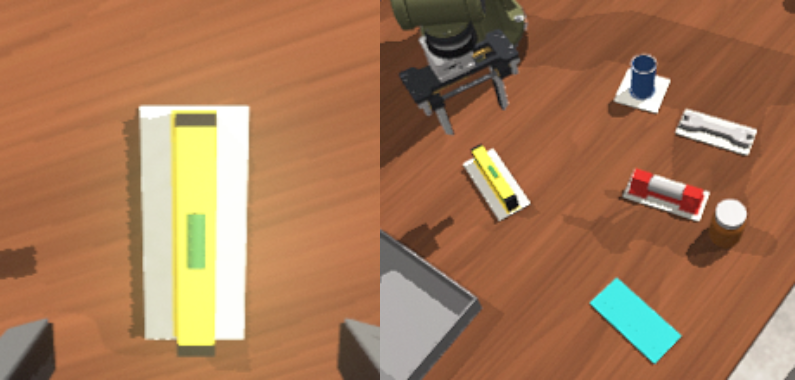

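```bash
python3 -c "
from station import ctrl
print(ctrl.hand_in())"
```

```text
the job is handed in; nothing more can be done
None
```

I set the can, pipe, spanner and level, in that order, on their own boards and let each one go. The job was handed in at about 28 s with the gripper raised clear of everything. The jar, tray and turquoise board were not touched.

| Item | Last check in the close-up views |
|---|---|
| Can | Upright; its blue disc shows as an even thin ring on the sides I could see. The far side was hidden. |
| Pipe | Centred on its board to within about 1 mm. |
| Spanner | About 1 mm off centre and turned about 1°, the least exact of the four; it looks within its outline. |
| Level | Upright and within about 1 mm of centre. |

- **Camera disagreement:** the top and wrist cameras differed by about 3 mm in y. I lined up each placing with the wrist camera.
- **Forces:** I read the wrist force only at stops between moves; every reading was under about 6 N.

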